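# Heft the filter modules and rack them, heavy ones under the deck plate

## Robot

A 6-joint arm with a two-finger parallel gripper is mounted at the origin on a cart in front of the work surface, level with it; the furniture and walls round the work are solid. World frame = base frame: x ahead of the robot, y to its left, z up, the work surface at z = 0. Lengths are in m, angles in rad, forces in N, time in s.
With the tool pointing down it reaches from about 0.275 to 0.875 m from the base axis. Payload 12.5 kg.
Tool frame: the origin (TCP) lies at the very end of the fingers, on their centre line; the grasp point (between the pads) lies 19 mm behind it; z points along the fingers, y is the line along which they close (so a half turn about z gives the same grasp; the last joint's range is limited). The gripper opens to 85 mm and grips with 20 to 120 N. Pads are 22 mm wide; open, the fingers measure 114 mm over their backs; the gripper's body (76 mm by 85 mm) begins 54 mm behind the grasp point. The pads swing forward as they close: fully open they stand 13 mm farther back than shut.
Start: joints at [1.105, 0.351, 1.652, -0, 1.139, -0.085], TCP at [0.204, 0.511, 0.231] pointing down, gripper open.
Joint ranges: [-2.75, 2.75], [-0.79, 2.1], [0.01, 2.65], [-1.57, 4.71], [0.07, 3.14], [-2.87, 2.87]. Speed limits (rad/s): [2.22, 2.22, 2.79, 3.14, 3.14, 3.14].

## Interface

Orientations are given as a 3x3 rotation matrix whose columns are the frame's x, y, z axes.
In Python, from bench import manip gives the robot as it stands. Calls block until the motion is done:
- manip.move_ptp(position, orientation): joint-space move of the TCP to a pose.
- manip.move_l(position, attitude=None, max_speed=0.15): straight line of the TCP; attitude=None keeps the orientation; max_speed is the mean speed in m/s.
- manip.move_j(angles): joint-space move.
- manip.set_gripper(opening, effort=None): opening from 0.0 (shut) to 1.0 (fully open); effort is the grip in N (None keeps the last); returns when the fingers have stopped.
- manip.dwell(seconds).
- manip.inverse_kinematics(position, orientation): joint angles nearest the present ones, or None.
- manip.grab_frame(name): name is "side" or "top" or "wrist"; returns (picture, depth): 480x640x3 uint8, red, green, blue; 480x640 float32, m along the optical axis (not along the pixel's ray), 0 where there is no reading.
- manip.get_calibration(name): a dict with "camera_matrix" (3x3 intrinsics, pixels), "R" (3x3) and "t" (3): a world point X has camera coordinates R X + t. Camera axes: x right, y down, z forward; pixel columns grow to the right and rows downward; lengths in m; the calibration is good to about 2 mm. A picture is of the moment at which its call begins: read the wrist's pose just before it. get_calibration takes no time and is no camera call; for the wrist camera it gives the pose at the moment of the call.
A pose or a line that the arm cannot do raises manip.Unreachable and nothing moves.
- manip.sign_off(): hands the job in; it is judged then, once.
Trained networks look in the newest picture that a camera, given by its name, has taken for a name from the list of things; names that differ only in an ending like _2 or _b are one class to them, and where a whole thing is asked for, a point or a joint stands for the part that bears it (a point fixed in the world has none). Each returns a list of dicts, best first, with "confidence" (0 to 1); they miss things now and then, are a little off and sometimes report something else, mostly with a low value. They report only what shows in the picture. A call takes as long as a camera call. They do not tell look-alikes from the thing itself.
- manip.look_for(camera, name): "at" ([x, y, z] in m, in world coordinates, good to about 4 mm: the middle of the surface that is visible of it).
Readings, each from a call of its own:
- manip.current_time(): time.
- manip.current_qpos(): joint angles.
- manip.current_joint_vel(): joint speeds.
- manip.current_joint_torque(): joint torques, N m.
- manip.current_ee_pos(): TCP position.
- manip.current_tcp_rot(): TCP orientation.
- manip.current_force(): force on the tool from outside, world axes, zero at the start.
- manip.current_ft_torque(): the same for the moment, N m.
- manip.current_grip_width(): opening from 0.0 (shut) to 1.0 (fully open).
- manip.current_grip_force(): force on a finger pad.
Only numpy, scipy, OpenCV 4.12 (cv2) and the standard library are available. Lean on these libraries where they do the work, as an engineer would, in place of code of your own. Each camera call takes 0.05 s, during which the arm holds its last target. There are 200 camera calls.

## Task

Take the yellow tape measure out of the blue rack and put it on the green tool mat. Heft the black filter modules on the bench, which look alike but are either heavy or light, and stack every heavy one flat on the rack's floor; then slide the deck plate with the red grip fully home into its slots above them, and stack every light one flat on the deck. Leave the wash bottle and the small label roll alone.

Things in the scene. Friction and masses are not known exactly. Their poses are not given: they have to be found in the camera images.
- module_a_mid (a point): black filter module lying flat, 231 mm long (own y), 49 mm wide (x), 36 mm high; the point is its centre, 18 mm above its underside. All look alike, but a fresh one weighs 0.22 to 0.26 kg (light) and a spent one 0.73 to 0.87 kg (heavy); at a start one or two are heavy, one or two light. One of a to d may be absent. Gripped across its width; either end may go either way
- module_b_mid (a point): black filter module lying flat, 231 mm long (own y), 49 mm wide (x), 36 mm high; the point is its centre, 18 mm above its underside. All look alike, but a fresh one weighs 0.22 to 0.26 kg (light) and a spent one 0.73 to 0.87 kg (heavy); at a start one or two are heavy, one or two light. One of a to d may be absent. Gripped across its width; either end may go either way
- module_c_mid (a point): black filter module lying flat, 231 mm long (own y), 49 mm wide (x), 36 mm high; the point is its centre, 18 mm above its underside. All look alike, but a fresh one weighs 0.22 to 0.26 kg (light) and a spent one 0.73 to 0.87 kg (heavy); at a start one or two are heavy, one or two light. One of a to d may be absent. Gripped across its width; either end may go either way
- module_d_mid (a point): black filter module lying flat, 231 mm long (own y), 49 mm wide (x), 36 mm high; the point is its centre, 18 mm above its underside. All look alike, but a fresh one weighs 0.22 to 0.26 kg (light) and a spent one 0.73 to 0.87 kg (heavy); at a start one or two are heavy, one or two light. One of a to d may be absent. Gripped across its width; either end may go either way
- rack: blue rack fixed to the bench, 292 mm long (own y), 90 mm wide (x), 168 mm high; origin at the centre of its underside, -x side towards the robot. Inner faces: end walls y = +-121 mm up to z = 86, cheeks y = +-141 above; corner guides at x = +-30 mm reach in to y = +-88 mm, flared at their tops (z 66-82 and 146-168 mm), with a gap for the plate; nothing above it stands beyond x = +-60, the flares end at +-44. In their middle both long sides are open
- rack_bay (a point): middle of the rack's floor, 6 mm above the bench; axes as the rack's. Modules are lowered flat from above, long side along y, one on another: at most two below the deck, two on it
- rack_slot (a point): centre of the deck plate's underside when home, z = 86 mm; rack axes. Its ends ride on ledges (y = 121 to 141 mm either side, from x = -60 mm) between the cheeks and, from x = -30 mm on (flared lead-in from -43), under roofs beyond y = 125 mm: slot 7.5 mm high, open to -x. Slid towards +x, the plate's edge meets stops at x = 31 mm when home
- deck_mid (a point): deck plate: aluminium, 62 mm (own x) by 274 mm (y), 5 mm thick, 0.15 kg; the point is the centre of its underside. A tongue 80 mm wide runs from its -x edge to x = -85 mm and bears the grip. Starts flat on the bench in front of the rack, tongue towards the robot, and goes in back edge (+x) first
- deck_grip (a point): centre of the deck plate's red upright grip, 75 mm from the plate's middle towards its -x and 21 mm above its underside; the grip is 12 mm thick along x, 52 mm along y, its top 37 mm above the plate's underside
- tape_mid (a point): yellow steel tape measure, 35 mm thick along its own x, 72 mm along y, 68 mm high, standing on the rack floor; the point is near its centre, 32 mm above its underside (which starts at 6 mm over the bench)
- mat: thin green tool mat fixed to the bench, 120 mm along x, 110 mm along y, 4 mm thick; origin at the centre of its underside
- wash_bottle_mid (a point): white wash bottle with a red cap, 60 mm thick, 169 mm high, standing behind the work, not to be disturbed; the point is 60 mm above its foot
- label_roll_mid (a point): small white label roll, 78 mm across, 63 mm high, standing behind the work, not to be disturbed; the point is 31 mm above its foot
Not all that is in view belongs to the job. What is meant by the part that bears tape_mid is not turquoise, and is the smaller of those in its own colour.

How it is judged:
On the way, in this order (a step that is already met when the one before it is completed fails the run):
1. the tape measure is out of the rack and on the tool mat (x of tape_mid in the frame of mat between -0.06 and 0.06 m and y of tape_mid in the frame of mat between -0.05 and 0.05 m and z of tape_mid in the frame of mat below 0.05 m), for 0.2 s.
2. the deck plate is slid fully home in the rack (x of deck_mid in the frame of rack_slot between -0.006 and 0.006 m and y of deck_mid in the frame of rack_slot between -0.008 and 0.008 m and z of deck_mid in the frame of rack_slot between -0.004 and 0.006 m and angle between deck_mid's own z axis and vertical below 0.05 rad), for 0.2 s.
3. every heavy module lies on the rack floor under the deck and every light one on the deck (x of module_a_mid in the frame of rack between -0.015 and 0.015 m and y of module_a_mid in the frame of rack between -0.025 and 0.025 m and z of module_a_mid in the frame of rack between 0.01 and 0.16 m and angle between each of module_a_mid, module_b_mid, module_c_mid, module_d_mid's own z axis and vertical below 0.08 rad and angle between the y axis of each of module_a_mid, module_b_mid, module_c_mid, module_d_mid and the y axis of rack, either way round below 0.15 rad and contact force between each of module_a, module_b, module_c, module_d and deck below 6.2 N and (contact force between module_a and rack above 6.2 N or height (world z) of module_a_mid above 0.045 m) and x of module_b_mid in the frame of rack between -0.015 and 0.015 m and y of module_b_mid in the frame of rack between -0.025 and 0.025 m and z of module_b_mid in the frame of rack between 0.01 and 0.16 m and (contact force between module_b and rack above 6.2 N or height (world z) of module_b_mid above 0.045 m) and x of module_c_mid in the frame of rack between -0.015 and 0.015 m and y of module_c_mid in the frame of rack between -0.025 and 0.025 m and z of module_c_mid in the frame of rack between 0.01 and 0.16 m and (contact force between module_c and rack above 6.2 N or height (world z) of module_c_mid above 0.045 m) and x of module_d_mid in the frame of rack between -0.015 and 0.015 m and y of module_d_mid in the frame of rack between -0.025 and 0.025 m and z of module_d_mid in the frame of rack between 0.01 and 0.16 m and (contact force between module_d and rack above 6.2 N or height (world z) of module_d_mid above 0.045 m) and (contact force between any of module_a, module_b, module_c, module_d and rack above 12.5 N or ((height (world z) of module_a_mid below 0.045 m or height (world z) of module_a_mid above 0.095 m) and (height (world z) of module_b_mid below 0.045 m or height (world z) of module_b_mid above 0.095 m) and (height (world z) of module_c_mid below 0.045 m or height (world z) of module_c_mid above 0.095 m) and (height (world z) of module_d_mid below 0.045 m or height (world z) of module_d_mid above 0.095 m)))), for 0.2 s.
At the end, for the whole second after the job is handed in: Tape measure on the mat; deck plate flat, within 6 mm of home along the slot and 8 mm across; every module flat in the rack (within 15 mm across and 25 mm along of its middle, tilt under 0.08 rad), the heavy ones under the deck, the light ones on it; all at rest and released (all of step 1 and all of step 2 and all of step 3 and linear speed of each of tape, deck, module_a, module_b, module_c, module_d below 0.02 m/s); the robot touches nothing.
It fails at once if the wash bottle is pushed aside or knocked over (distance of wash_bottle_mid from where it was at the start of the episode above 0.03 m).
It fails at once if the small label roll is pushed aside (distance of label_roll_mid from where it was at the start of the episode above 0.03 m).
Of module_a, module_b, module_c, module_d only 3 to 4 are there at a start; the rules pass over those that are not, and their reading is None.
At some moment in a run one of module_a, module_b, module_c, module_d may be knocked a few centimetres aside while the robot is not near it.
Once in a run the grip may slacken for a moment while it holds something.
It also fails if it takes over 210 s, if anything falls off the work surface, if the arm or the gripper's body presses on something with over 40 N, if the wrist force passes 120 N, or if a joint passes its speed limit or range.

## Working session

There is one attempt and no reset: what is moved stays moved. The work goes in short steps, each a Python script; the robot and the scene stay as the last script left them, time stands still between calls to the robot, and variables do not carry over. Pictures are saved under pics/ and viewed, at most 14 in all, crops included, and the job is handed in when it is done.

```bash
ls; mkdir -p pics; python3 - <<'E'
from bench import manip as m
import cv2,numpy as np
for c in ("top","side"):
    p,d=m.grab_frame(c); cv2.imwrite(f"pics/{c}0.png",p[:,:,::-1]); np.save(f"pics/{c}0.npy",d)
    k=m.get_calibration(c); print(c,k["camera_matrix"].round(1).tolist(),(-k["R"].T@k["t"]).round(3),k["R"].round(2).tolist())
    for n in ("module_a_mid","rack","rack_slot","deck_mid","deck_grip","tape_mid","mat","wash_bottle_mid","label_roll_mid"):
        print(n,[(np.round(o["at"],3).tolist(),round(o["confidence"],2)) for o in m.look_for(c,n)])
print(m.current_time())
E
```

```text
pics
top [[478.1, 0.0, 318.6], [0.0, 478.1, 229.5], [0.0, 0.0, 1.0]] [ 0.507 -0.009  1.22 ] [[0.01, -1.0, -0.01], [-1.0, -0.01, -0.06], [0.06, 0.02, -1.0]]
module_a_mid [([0.442, -0.28, 0.034], 0.94)]
rack [([0.631, -0.091, 0.007], 0.65)]
rack_slot [([0.634, -0.09, 0.01], 0.85)]
deck_mid [([0.49, -0.043, 0.01], 0.67)]
deck_grip [([0.492, -0.038, 0.002], 0.97)]
tape_mid [([0.63, 0.221, 0.06], 0.93), ([0.628, -0.017, 0.066], 0.9), ([0.379, -0.162, 0.085], 0.7)]
mat [([0.512, 0.447, 0.005], 0.87)]
wash_bottle_mid [([0.722, -0.292, 0.11], 0.85)]
label_roll_mid [([0.739, 0.196, 0.061], 0.92)]
side [[451.0, 0.0, 329.7], [0.0, 451.0, 244.9], [0.0, 0.0, 1.0]] [0.397 1.241 0.833] [[-0.99, -0.14, 0.01], [-0.08, 0.5, -0.86], [0.11, -0.85, -0.51]]
module_a_mid [([0.47, -0.268, 0.031], 0.77)]
rack [([0.622, 0.075, 0.101], 0.68)]
rack_slot [([0.62, 0.067, 0.103], 0.7)]
deck_mid [([0.491, -0.024, 0.006], 0.79)]
deck_grip [([0.49, -0.03, 0.006], 0.69)]
tape_mid [([0.368, -0.129, 0.059], 0.98), ([0.629, 0.259, 0.046], 0.7)]
mat [([0.512, 0.453, 0.006], 0.78)]
wash_bottle_mid [([0.728, -0.282, 0.075], 0.55)]
label_roll_mid [([0.736, 0.229, 0.059], 0.64)]
1.0
```

View pics/top0.png

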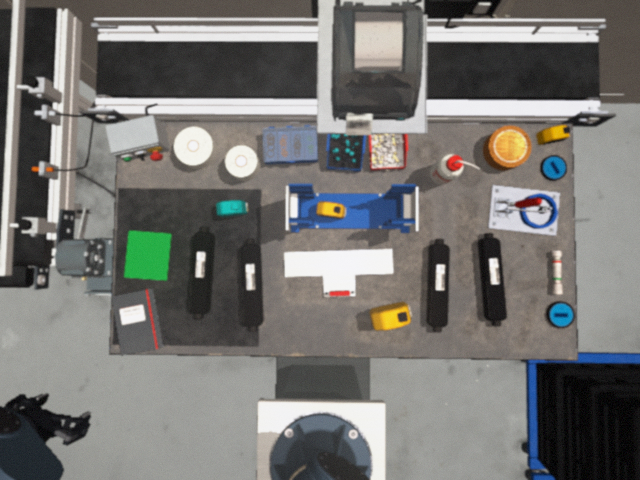

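View pics/side0.png

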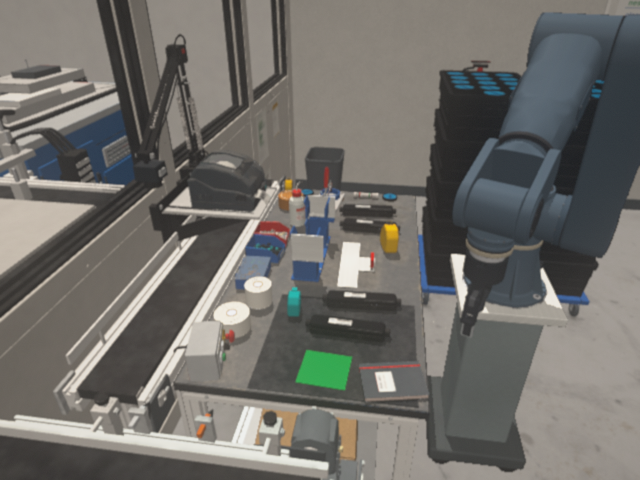

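The top view shows four modules at px (200,272), (250,283), (438,283) and (491,280). The rack is at (352,208) with the small yellow tape inside at (331,209), the deck is at (338,262) with its grip at (340,293), and the mat is at (148,255). The teal and larger yellow tapes are decoys.

```bash
cat > h.py <<'E'
from bench import manip as m
import cv2,numpy as np
def cloud(c):
    k=m.get_calibration(c); p,d=m.grab_frame(c)
    K,R,t=k["camera_matrix"],np.array(k["R"]),np.array(k["t"])
    v,u=np.mgrid[:480,:640]
    X=np.stack([(u-K[0][2])/K[0][0]*d,(v-K[1][2])/K[1][1]*d,d],-1)
    W=(X-t)@R; W[d<=0]=np.nan
    return p,W
def rects(W,mask,amin=25,amax=1e9):
    """min-area rectangles (cx,cy,long,short,yaw of the long side from y, median z) of mask blobs"""
    n,L,s,_=cv2.connectedComponentsWithStats(mask.astype(np.uint8),connectivity=8)
    out=[]
    for i in range(1,n):
        if amin<=s[i,4]<=amax:
            P=W[L==i]
            (cx,cy),(w,h),a=cv2.minAreaRect((P[:,:2]*1000).astype(np.float32))
            ang=np.radians(a) if w>h else np.radians(a+90)   # direction of long side from x
            yaw=(ang-np.pi/2+np.pi/2)%np.pi-np.pi/2
            out.append((cx/1000,cy/1000,max(w,h)/1000,min(w,h)/1000,yaw,np.median(P[:,2])))
    return sorted(out,key=lambda r:r[1])
def masks(p,W):
    H=cv2.cvtColor(p,cv2.COLOR_RGB2HSV); h,s,v=[H[...,i].astype(int) for i in range(3)]
    x,y,z=W[...,0],W[...,1],W[...,2]
    b=(x>.3)&(x<.8)&(abs(y)<.62)
    return dict(module=b&(x<.6)&(z>.022)&(z<.05)&(~((s>110)&(v>90))),
      deck=b&(z<.02)&(z>-.01)&(v>190)&(s<50)&(x<.6)&(x>.4)&(abs(y)<.2),
      grip=b&(z>.015)&(z<.06)&(h<12)&(s>120)&(v>120)&(abs(y)<.15)&(x<.55),
      mat=b&(h>45)&(h<75)&(s>150)&(z<.03),
      yellow=b&(h>18)&(h<32)&(s>150)&(v>120)&(z>.05),
      racktop=b&(x>.5)&(x<.72)&(abs(y)<.25)&(z>.155)&(z<.18),
      rackfloor=b&(x>.5)&(x<.72)&(abs(y)<.2)&(h>100)&(h<125)&(s>130)&(z<.03))
def show(c="top",names=None):
    p,W=cloud(c); M=masks(p,W)
    for n in names or M:
        for r in rects(W,M[n]): print(n,np.round(r,3).tolist())
    return p,W,M
E
python3 - <<'E'
from h import *
p,W,M=show()
x,y,z=W[...,0],W[...,1],W[...,2]
b=(x>.4)&(x<.6)&(y>.25)&(y<.3)&(z<.02); print("bench z",np.nanmedian(z[b]),np.nanstd(z[b]))
for u,v in ((293,209),(407,208),(410,190),(291,190),(291,228),(414,228)): print(u,v,W[v,u].round(3))
q=cv2.resize(p[170:310,270:430],None,fx=5,fy=4.2,interpolation=cv2.INTER_CUBIC)[:600,:800]; cv2.imwrite("pics/crop.png",q[:,:,::-1])
E
```

```text
module [0.527, -0.585, 0.015, 0.015, -1.56, 0.023]
module [0.443, -0.584, 0.024, 0.014, 1.545, 0.024]
module [0.463, -0.422, 0.229, 0.049, -1.492, 0.036]
module [0.446, -0.288, 0.23, 0.049, 1.543, 0.036]
module [0.443, 0.176, 0.229, 0.048, -1.52, 0.035]
module [0.472, 0.303, 0.227, 0.048, 1.527, 0.035]
module [0.507, 0.603, 0.086, 0.034, -1.562, 0.031]
deck [0.475, -0.042, 0.276, 0.115, 0.039, 0.005]
grip [0.425, -0.044, 0.047, 0.01, 0.016, 0.038]
mat [0.514, 0.447, 0.12, 0.113, 1.497, 0.004]
yellow [0.371, -0.166, 0.091, 0.048, 0.224, 0.085]
yellow [0.63, -0.018, 0.062, 0.031, -0.133, 0.068]
racktop [0.625, -0.181, 0.103, 0.058, -1.569, 0.166]
racktop [0.624, 0.053, 0.101, 0.056, -1.56, 0.167]
rackfloor [0.632, -0.068, 0.257, 0.087, 0.001, 0.007]
bench z 0.0030466710657118157 0.004379528984293333
293 209 [0.625 0.069 0.098]
407 208 [ 0.63  -0.198  0.1  ]
410 190 [ 0.665 -0.196  0.152]
291 190 [0.663 0.071 0.15 ]
291 228 [0.581 0.074 0.085]
414 228 [ 0.58  -0.206  0.148]
```

View pics/crop.png

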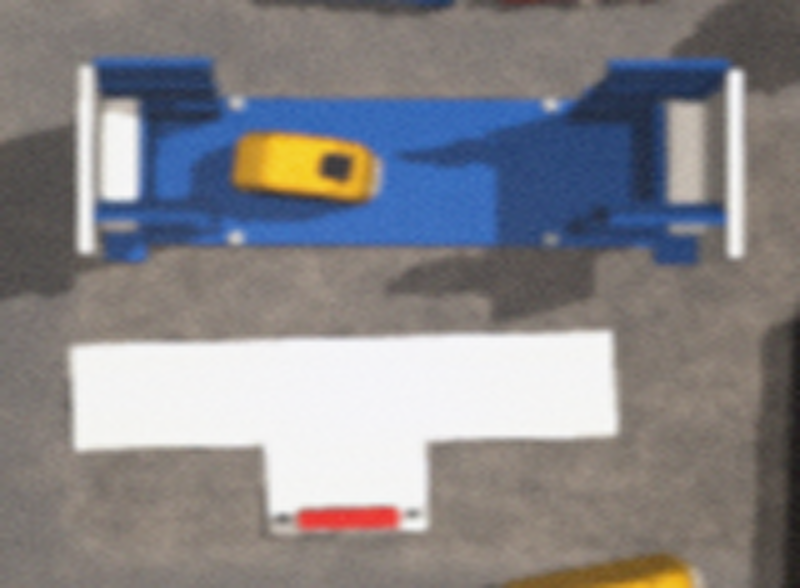

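```bash
cat >> h.py <<'E'
def rot(yaw):
    """tool down; object long axis at yaw from y, fingers close across it (half turn chosen nearest the present pose)"""
    best=None
    for k in (0,np.pi):
        a=yaw+k; y=np.array([np.cos(a),np.sin(a),0]); z=np.array([0,0,-1.])
        R=np.stack([np.cross(y,z),y,z],1)
        d=np.trace(R.T@np.array(m.current_tcp_rot()))
        if best is None or d>best[0]: best=(d,R)
    return best[1]
def st(s=""): print(s,"t",round(m.current_time(),2),"tcp",np.round(m.current_ee_pos(),4),"F",np.round(m.current_force(),1),"w",round(m.current_grip_width(),3),"gf",round(m.current_grip_force(),1))
E
python3 - <<'E'
from h import *
st()
for k in (0,np.pi):
    y=np.array([np.cos(k),0,0]);z=np.array([0,0,-1.]);R=np.stack([np.cross(y,z),y,z],1)
    for p in ([.63,-.066,.3],[.63,-.066,.03],[.514,.447,.05]): print(k,p,m.inverse_kinematics(p,R))
m.move_ptp([.60,-.04,.36],rot(0)); st()
k=m.get_calibration("wrist"); print("cam",-k["R"].T@k["t"],k["R"].round(2).tolist(),k["camera_matrix"])
p,W,M=show("wrist"); cv2.imwrite("pics/w1.png",p[:,:,::-1])
E
```

```text
t 1.05 tcp [0.2044 0.5106 0.2313] F [-0.6  0.1  0. ] w 1.001 gf 0.0
0 [0.63, -0.066, 0.3] [-1.77855038e-01  4.51106380e-01  1.33274956e+00 -4.44089210e-16
  1.35773672e+00 -1.77855038e-01]
0 [0.63, -0.066, 0.03] [-1.77855038e-01  7.47765299e-01  1.54905837e+00 -4.44089210e-16
  8.44768985e-01 -1.77855038e-01]
0 [0.514, 0.447, 0.05] [ 6.47474642e-01  7.90230611e-01  1.39816922e+00 -4.44089210e-16
  9.53192818e-01  6.47474642e-01]
3.141592653589793 [0.63, -0.066, 0.3] None
3.141592653589793 [0.63, -0.066, 0.03] None
3.141592653589793 [0.514, 0.447, 0.05] [ 6.47474642e-01  7.90230611e-01  1.39816922e+00 -4.44089210e-16
  9.53192818e-01 -2.49411801e+00]
 t 3.5 tcp [ 0.6    -0.0392  0.3599] F [-0.5  0.2  0.6] w 1.001 gf 0.0
cam [0.60023657 0.03962159 0.50160863] [[1.0, 0.0, 0.0], [0.0, -0.95, 0.31], [0.0, -0.31, -0.95]] [[428.80446724   0.         319.76145664]
 [  0.         428.80446724 247.02092417]
 [  0.           0.           1.        ]]
module [0.493, -0.418, 0.169, 0.047, -1.495, 0.034]
module [0.498, -0.289, 0.126, 0.046, 1.538, 0.035]
module [0.345, -0.273, 0.041, 0.016, -0.676, 0.028]
module [0.597, -0.153, 0.006, 0.001, 1.534, 0.037]
deck [0.472, -0.041, 0.274, 0.115, 0.042, 0.004]
grip [0.424, -0.042, 0.051, 0.011, 0.031, 0.036]
yellow [0.384, -0.153, 0.094, 0.041, 0.712, 0.073]
yellow [0.629, -0.015, 0.061, 0.032, -0.12, 0.06]
racktop [0.623, -0.182, 0.104, 0.06, -1.564, 0.165]
racktop [0.623, 0.052, 0.103, 0.058, -1.568, 0.166]
rackfloor [0.631, -0.065, 0.243, 0.088, 0.005, 0.005]
```

View pics/w1.png

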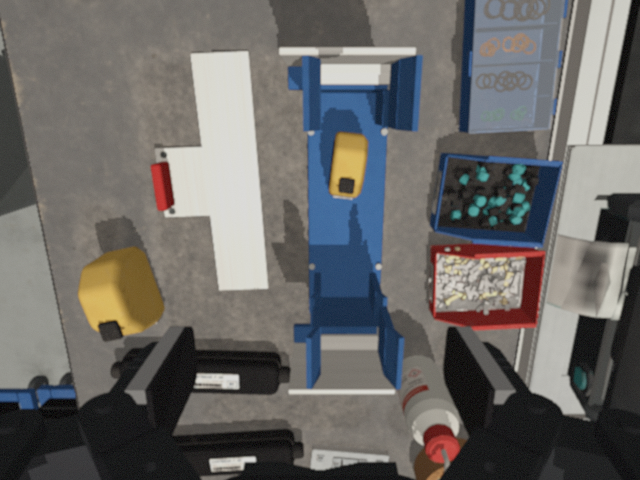

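Wrist view: the rack's long axis runs along y with its floor around px (347,220). The tape is inside at (348,165), the deck at (230,170) and the grip at (162,186). Both cameras agree within 2 mm, so I'll take the tape first.

```bash
python3 - <<'E'
from h import *
R=rot(-.125)
m.move_ptp([.629,-.016,.15],R)
m.move_l([.629,-.016,.022]); st("down")
m.set_gripper(0.0,40); st("grip")
m.move_l([.629,-.016,.24],max_speed=.25); st("up")
m.move_ptp([.514,.447,.13],rot(0)); 
m.move_l([.514,.447,.0215],max_speed=.1); st("at mat")
m.set_gripper(.75); m.move_l([.514,.447,.2],max_speed=.3)
m.move_ptp([.472,.303,.33],rot(1.527-np.pi)); st()
p,W,M=show("wrist",["yellow","mat","module"]); cv2.imwrite("pics/w2.png",p[:,:,::-1])
E
```

```text
down t 5.41 tcp [ 0.6297 -0.0161  0.0231] F [-0.5  0.2 -0.3] w 0.999 gf 0.0
grip t 5.92 tcp [ 0.6292 -0.016   0.0224] F [-1.4 -0.1  3.3] w 0.392 gf 42.2
up t 6.95 tcp [ 0.6283 -0.0159  0.2383] F [-0.1  0.2 -2.9] w 0.397 gf 41.7
at mat t 9.97 tcp [0.5144 0.4473 0.0223] F [-0.2  0.4 -2.3] w 0.393 gf 41.8
 t 12.6 tcp [0.472  0.3031 0.3292] F [0.3 0.1 0.3] w 0.746 gf 0.0
yellow [0.5, 0.45, 0.062, 0.025, -0.443, 0.059]
module [0.424, -0.017, 0.011, 0.004, 1.428, 0.027]
module [0.593, 0.052, 0.051, 0.007, -0.128, 0.033]
module [0.443, 0.178, 0.231, 0.047, -1.519, 0.035]
module [0.471, 0.304, 0.231, 0.046, 1.528, 0.035]
module [0.496, 0.447, 0.054, 0.002, -0.016, 0.036]
module [0.506, 0.603, 0.086, 0.034, 1.571, 0.031]
```

View pics/w2.png

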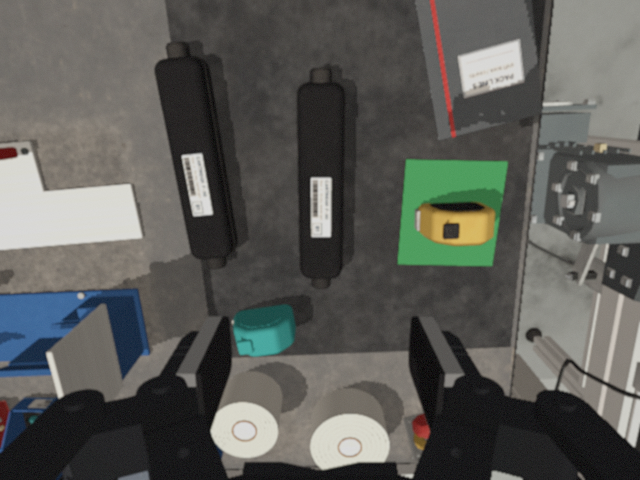

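Wrist view: the tape stands on the mat at px (455,222), and the two left modules are clear at (190,155) and (322,180). Next I heft the modules.

```bash
cat >> h.py <<'E'
RX,RY,RYAW=.6315,-.065,.002
def rotp(pos,yaw):
    """like rot, but only half turns that the arm reaches at pos"""
    q=np.array(m.current_qpos()); c=[]
    for k in (-np.pi,0,np.pi):
        a=yaw+k; y=np.array([np.cos(a),np.sin(a),0]); z=np.array([0,0,-1.]); R=np.stack([np.cross(y,z),y,z],1)
        s=m.inverse_kinematics(pos,R)
        if s is not None: c.append((np.abs(np.array(s)-q).max(),R))
    return min(c,key=lambda e:e[0])[1]
def fz():
    m.dwell(.3); return np.mean([[m.dwell(.02),m.current_force()[2]][1] for _ in range(8)])
def find(x,y,tol=.06):
    """module nearest (x,y), in a wrist picture from above it"""
    p,W=cloud("wrist"); M=masks(p,W)
    r=[r for r in rects(W,M["module"],300) if .2<r[2]<.25 and .04<r[3]<.06]
    r=min(r,key=lambda r:np.hypot(r[0]-x,r[1]-y)); assert np.hypot(r[0]-x,r[1]-y)<tol,r
    return r
def look(x,y,yaw): 
    m.set_gripper(.75); P=[x,y,.33]; m.move_ptp(P,rotp(P,yaw)); r=find(x,y); print("found",np.round(r,3)); return r
def pick(r):
    x,y,yaw=r[0],r[1],r[4]
    P=[x,y,.10]; m.move_ptp(P,rotp(P,yaw)); f0=fz()
    m.move_l([x,y,.005],max_speed=.1); m.set_gripper(0.,80); st("grip")
    m.move_l([x,y,.06],max_speed=.1); f=fz()-f0; st(f"heft {f:.2f}"); return f
def place(n,base=.006):
    """into the rack, n modules below it on the surface at height base"""
    e=m.current_ee_pos(); m.move_l([e[0],e[1],.25],max_speed=.25)
    P=[RX,RY,.25]; m.move_ptp(P,rotp(P,RYAW)); st("over")
    z=.005+base+.036*n
    m.move_l([RX,RY,z+.06],max_speed=.12); st("in")
    m.move_l([RX,RY,z+.0015],max_speed=.06); st("down")
    m.set_gripper(.72); m.move_l([RX,RY,.25],max_speed=.25); st("up")
def putback():
    e=m.current_ee_pos(); m.move_l([e[0],e[1],.006],max_speed=.1); m.set_gripper(.75); m.move_l([e[0],e[1],.12],max_speed=.25)
E
python3 - <<'E'
from h import *
r=find(.471,.304); print(np.round(r,3))
f=pick(r)
if f>-5: putback()
st()
E
```

```text
[0.471 0.304 0.231 0.046 1.528 0.035]
grip t 15.46 tcp [0.4719 0.3043 0.0062] F [-2.  -1.1  8.9] w 0.552 gf 83.2
heft -2.23 t 16.59 tcp [0.4714 0.304  0.0598] F [-0.1  0.  -2.4] w 0.548 gf 82.4
 t 18.2 tcp [0.4712 0.3039 0.1201] F [ 0.5  0.  -0.8] w 0.75 gf 0.0
```

```bash
python3 - <<'E'
from h import *
r=look(.443,.177,-1.519)
f=pick(r)
if f>-5: putback()
else: place(0)
st()
p,W=cloud("wrist"); cv2.imwrite("pics/w3.png",p[:,:,::-1])
E
```

```text
found [ 0.421  0.194  0.231  0.046 -1.516  0.035]
grip t 22.21 tcp [0.4212 0.1941 0.006 ] F [-3.  -0.9 11.3] w 0.549 gf 81.5
heft -2.27 t 23.34 tcp [0.4208 0.1939 0.0598] F [-0.1 -0.1 -2.4] w 0.546 gf 82.4
 t 24.95 tcp [0.4206 0.1939 0.1199] F [-0.6 -0.2 -0.4] w 0.748 gf 0.0
```

View pics/w3.png

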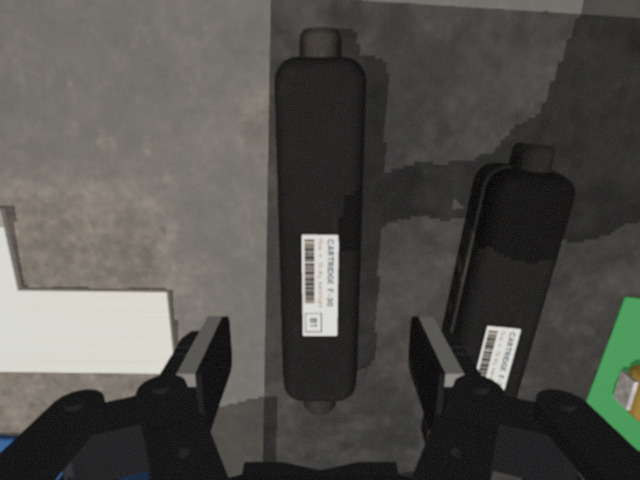

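The second module is light too and has been set back at px (320,230). It had been knocked about 2.5 cm before I picked it up. Now the other two.

```bash
python3 - <<'E'
from h import *
r=look(.446,-.288,1.543)
f=pick(r)
if f>-5: putback()
else: place(0)
st()
p,W=cloud("wrist"); cv2.imwrite("pics/w4.png",p[:,:,::-1])
E
```

```text
found [ 0.447 -0.288  0.231  0.046  1.541  0.035]
grip t 29.93 tcp [ 0.4471 -0.2886  0.0061] F [-2.3  2.2  9.9] w 0.552 gf 83.1
heft -7.25 t 31.07 tcp [ 0.4467 -0.2883  0.0598] F [ 0.4  0.3 -7. ] w 0.547 gf 83.3
over t 33.73 tcp [ 0.6313 -0.0654  0.2496] F [ 0.6 -0.1 -7.7] w 0.548 gf 83.4
in t 35.38 tcp [ 0.6319 -0.0651  0.0717] F [-0.3 -1.  -7.5] w 0.555 gf 83.4
down t 36.5 tcp [ 0.6318 -0.065   0.0128] F [-0.7 -0.7 -7.2] w 0.555 gf 83.4
up t 37.89 tcp [ 0.6309 -0.0649  0.2486] F [ 0.3  0.4 -0. ] w 0.718 gf 0.0
 t 37.89 tcp [ 0.6309 -0.0649  0.2486] F [ 0.3  0.4 -0. ] w 0.718 gf 0.0
```

View pics/w4.png

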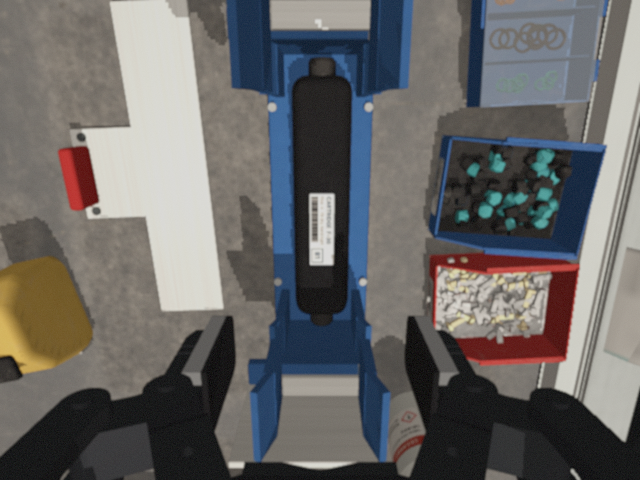

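The heavy module lies flat on the rack floor, centred at px (322,190). Next is the last bench module on the right.

```bash
python3 - <<'E'
from h import *
r=look(.463,-.422,-1.492)
f=pick(r)
if f>-5: putback()
else: place(1)
P=[.55,-.06,.36]; m.move_ptp(P,rotp(P,0)); st()
p,W,M=show("wrist",["deck","grip","racktop"]); cv2.imwrite("pics/w5.png",p[:,:,::-1])
x,y,z=W[...,0],W[...,1],W[...,2]
b=(abs(x-RX)<.035)&(abs(y-RY)<.12)&(z<.12); 
for r in rects(W,b&(z>.06)&(z<.1)): print("stack",np.round(r,3))
d=M["deck"]
for lo,hi in((-.2,.3),): 
  q=d&(x>.452); print("plate",[np.round(r,3).tolist() for r in rects(W,q)])
E
```

```text
found [ 0.462 -0.422  0.231  0.046 -1.493  0.035]
grip t 42.44 tcp [ 0.4621 -0.4227  0.0063] F [-1.5  0.9  7.8] w 0.55 gf 83.7
heft -8.08 t 43.58 tcp [ 0.4616 -0.4221  0.0598] F [-0.2 -0.4 -9. ] w 0.549 gf 83.3
over t 45.95 tcp [ 0.6313 -0.066   0.2498] F [ 1.4 -0.2 -7. ] w 0.547 gf 83.6
in t 47.29 tcp [ 0.632  -0.0651  0.1078] F [ 1.   0.2 -8.3] w 0.549 gf 83.6
down t 48.42 tcp [ 0.6317 -0.0651  0.0487] F [-0.1  0.2 -8.1] w 0.547 gf 83.6
up t 49.67 tcp [ 0.6309 -0.0649  0.2485] F [ 0.5  0.  -0.2] w 0.718 gf 0.0
 t 50.27 tcp [ 0.5499 -0.06    0.3586] F [ 0.8  0.5 -1.2] w 0.722 gf 0.0
deck [0.472, -0.041, 0.274, 0.115, 0.041, 0.004]
grip [0.424, -0.042, 0.05, 0.011, 0.04, 0.036]
racktop [0.6, -0.181, 0.058, 0.057, -0.006, 0.166]
racktop [0.67, -0.166, 0.03, 0.01, 0.022, 0.165]
racktop [0.623, 0.053, 0.104, 0.058, -1.568, 0.166]
stack [ 0.664 -0.169  0.033  0.006 -0.041  0.07 ]
stack [ 0.599 -0.16   0.015  0.004  0.001  0.067]
stack [ 0.631 -0.067  0.235  0.048  0.002  0.077]
stack [ 0.663  0.039  0.031  0.006 -0.001  0.071]
plate [[0.49, -0.04, 0.274, 0.079, 0.041, 0.004]]
```

View pics/w5.png

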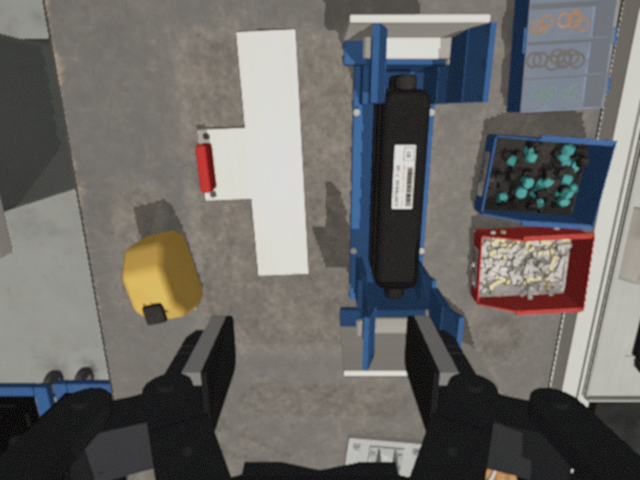

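Two heavy modules are now stacked flat in the rack at px (400,185). The deck is at (270,155) and its grip at (205,168). I'll lift the deck and measure how it sits in the grasp.

```bash
cat >> h.py <<'E'
def plate():
    p,W=cloud("wrist"); x,y,z=W[...,0],W[...,1],W[...,2]; e=m.current_ee_pos()
    v=p.min(2); q=(v>150)&(abs(z-e[2])<.03)&(x>e[0]+.02)&(x<e[0]+.13)&(abs(y-RY)<.17)
    n,L,s,_=cv2.connectedComponentsWithStats(q.astype(np.uint8)); i=1+s[1:,4].argmax(); P=W[L==i]
    A=np.c_[P[:,0]-e[0],P[:,1]-e[1],np.ones(len(P))]; c=np.linalg.lstsq(A,P[:,2],rcond=None)[0]
    print("plate slopes x,y",c[:2].round(4),"top z at grip",c[2].round(4),"at mid",(c[2]+.075*c[0]).round(4),"rms",np.std(P[:,2]-A@c).round(4))
    Q=P[P[:,0]>P[:,0].max()-.05]; print("front rect",np.round(rects(W,L==i),4),"xmax",np.percentile(P[:,0],99.5).round(4),"y",np.percentile(Q[:,1],[.5,99.5]).round(4))
    return p
E
python3 - <<'E'
from h import *
m.set_gripper(.45)
P=[.424,-.043,.12]; m.move_ptp(P,rotp(P,.041))
m.move_l([.424,-.043,.008],max_speed=.1); m.set_gripper(0.,110); st("grip")
m.move_l([.424,-.043,.095],max_speed=.1); st("lift")
P=[.435,RY,.130]; m.move_l(P,rotp(P,RYAW),max_speed=.1); m.dwell(.3); st()
p=plate(); cv2.imwrite("pics/w6.png",p[:,:,::-1])
E
```

```text
grip t 53.37 tcp [ 0.4242 -0.043   0.0086] F [-1.7  0.8 10.1] w 0.116 gf 108.1
lift t 54.38 tcp [ 0.4236 -0.0429  0.0945] F [-0.4 -0.3 -2. ] w 0.118 gf 107.2
 t 55.26 tcp [ 0.4348 -0.0648  0.1297] F [-0.9  0.3 -2.3] w 0.119 gf 107.3
plate slopes x,y [-0.0014  0.0007] top z at grip 0.1252 at mid 0.1251 rms 0.0006
front rect [[ 0.4983 -0.0378  0.1679  0.0868  0.0006  0.1251]] xmax 0.5401 y [-0.1125  0.0452]
```

View pics/w6.png

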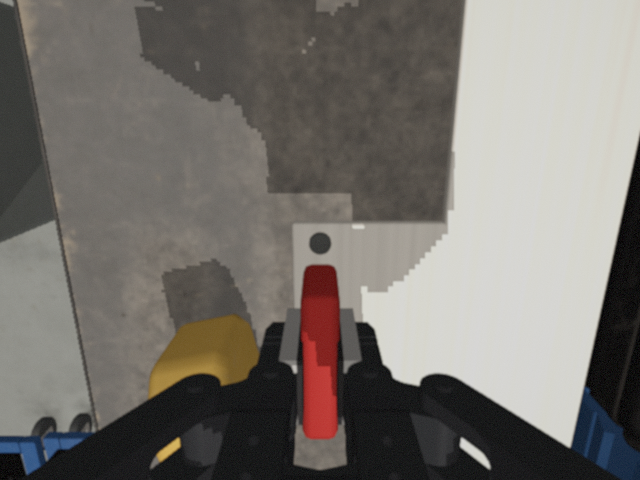

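The plate hangs level, with slopes under 0.002. The tongue corner is at px (300,225) and the grip is centred in the fingers. I'll check lateral centring with the top camera, which sees the rack's cheeks in the same picture.

```bash
python3 - <<'E'
from h import *
p,W=cloud("top"); x,y,z=W[...,0],W[...,1],W[...,2]; v=p.min(2)
q=(v>140)&(abs(z-.125)<.012)&(x>.46)&(x<.56)&(abs(y-RY)<.18)
for r in rects(W,q): print("plate",np.round(r,4))
P=W[q]
for lo in(.485,.5,.515,.53):
    s=P[abs(P[:,0]-lo)<.004][:,1]; print(lo,s.min().round(4),s.max().round(4),((s.min()+s.max())/2).round(4))
b=(z>.155)&(z<.18)&(v>140)&(x>.55)&(x<.7)&(abs(y-RY)<.2)
for r in rects(W,b): print("cheek",np.round(r,4))
P=W[(z>.155)&(z<.18)&(x>.55)&(x<.7)&(abs(y-RY)<.2)]
for lo in(.585,.6,.62,.64,.655):
    s=P[abs(P[:,0]-lo)<.004][:,1]; print(lo,s.min().round(4),s.max().round(4),((s.min()+s.max())/2).round(4))
cv2.imwrite("pics/t2.png",cv2.resize(p[170:310,270:430],None,fx=5,fy=4.2)[:,:,::-1])
E
```

```text
plate [ 0.5066 -0.0653  0.2726  0.0719 -0.0011  0.1264]
0.485 -0.2007 0.0704 -0.0652
0.5 -0.2012 0.0704 -0.0654
0.515 -0.2007 0.0706 -0.065
0.53 -0.201 0.071 -0.065
cheek [ 0.6215 -0.2071  0.0953  0.005   1.5666  0.1672]
cheek [ 0.6209  0.0781  0.0954  0.0049 -1.5554  0.168 ]
0.585 -0.2095 0.0796 -0.0649
0.6 -0.2087 0.08 -0.0643
0.62 -0.2094 0.0802 -0.0646
0.64 -0.2092 0.0805 -0.0644
0.655 -0.2089 0.081 -0.0639
```

```bash
python3 - <<'E'
from h import *
y=RY+.0006; z=.0972
m.move_l([.435,y,z],max_speed=.1)
for x in (.46,.50,.52,.53,.54,.548,.553,.555,.5565,.5575,.5585,.5595):
    m.move_l([x,y,z],max_speed=.06); st(f"{x}")
    F=m.current_force()
    if abs(F[0])>12 or abs(F[1])>12 or abs(F[2])>15: print("stop"); break
E
```

```text
0.46 t 56.4 tcp [ 0.4599 -0.0643  0.0971] F [-0.1 -0.1 -1.1] w 0.122 gf 107.3
0.5 t 57.22 tcp [ 0.4997 -0.0643  0.0971] F [ 0.5 -0.3 -1.5] w 0.117 gf 107.6
0.52 t 57.7 tcp [ 0.5202 -0.0644  0.0971] F [ 0.5 -0.3 -1.4] w 0.12 gf 107.8
0.53 t 58.02 tcp [ 0.5303 -0.0644  0.0972] F [-0.2 -0.2 -1.4] w 0.118 gf 107.9
0.54 t 58.33 tcp [ 0.5403 -0.0644  0.0972] F [-0.1  0.9 -1.6] w 0.119 gf 108.0
0.548 t 58.62 tcp [ 0.5483 -0.0644  0.0972] F [-0.9 -0.6 -1.4] w 0.12 gf 108.0
0.553 t 58.87 tcp [ 0.5532 -0.0644  0.0972] F [-0.6 -0.5 -1.2] w 0.117 gf 108.0
0.555 t 59.12 tcp [ 0.5551 -0.0644  0.0972] F [ 0.2 -0.5 -0.4] w 0.122 gf 108.1
0.5565 t 59.37 tcp [ 0.5557 -0.0643  0.0969] F [-5.4 -0.6  0. ] w 0.12 gf 108.3
0.5575 t 59.62 tcp [ 0.5557 -0.0643  0.0968] F [-11.   -0.4   3.1] w 0.119 gf 109.0
0.5585 t 59.87 tcp [ 0.5557 -0.0643  0.0967] F [-17.6  -1.9   6.6] w 0.115 gf 109.6
stop
```

It's home against the stops: contact at TCP x = 0.5557, where about 0.556 was expected. I'll relax, release and check.

```bash
python3 - <<'E'
from h import *
y=RY+.0006
m.move_l([.5562,y,.0962],max_speed=.03); st()
m.set_gripper(.3); st("rel")
m.move_l([.5562,y,.22],max_speed=.15)
P=[.60,RY-.02,.36]; m.move_ptp(P,rotp(P,RYAW)); st()
p,W=cloud("wrist"); x,y,z=W[...,0],W[...,1],W[...,2]
q=(p.min(2)>130)&(abs(z-.091)<.012)&(x>.52)&(abs(y-RY)<.13)
for r in rects(W,q,200): print("plate",np.round(r,4))
g=(p[...,0]>120)&(p[...,1]<70)&(abs(z-.123)<.012)&(x<.6)
for r in rects(W,g): print("grip",np.round(r,4))
cv2.imwrite("pics/w7.png",p[:,:,::-1])
E
```

```text
t 60.12 tcp [ 0.5557 -0.0644  0.0961] F [-6.  -0.9  1. ] w 0.119 gf 108.8
rel t 60.42 tcp [ 0.5568 -0.0644  0.0965] F [0.5 0.1 0.3] w 0.302 gf 0.0
 t 62.03 tcp [ 0.5998 -0.085   0.3587] F [-0.6 -0.2 -0.5] w 0.303 gf 0.0
plate [ 0.6318 -0.1918  0.0587  0.0063  1.5696  0.0982]
plate [ 6.041e-01 -6.310e-02  2.562e-01  1.157e-01  4.000e-04  9.030e-02]
grip [ 0.5563 -0.0632  0.0502  0.0113  0.005   0.1219]
```

View pics/w7.png

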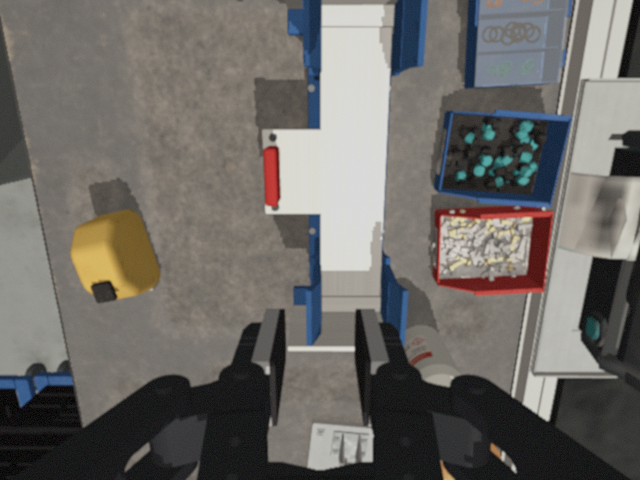

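The deck is home: plate centre x = 0.631, y about -0.064, top at z = 0.090. Grip at px (271,177). Now the light modules go onto it.

```bash
sed -i 's/RX,RY,RYAW=.*/RX,RY,RYAW=.631,-.065,.002/' h.py; python3 - <<'E'
from h import *
for n,(x,y,w) in enumerate([(.421,.194,-1.516),(.471,.304,1.528)]):
    r=look(x,y,w); f=pick(r)
    if not -4<f<-1.2: print("odd heft"); break
    place(n,.091)
    if abs(m.current_ee_pos()[2]-.25)>.01: break
P=[.55,RY+.02,.40]; m.move_ptp(P,rotp(P,RYAW)); st()
p,W=cloud("wrist"); x,y,z=W[...,0],W[...,1],W[...,2]
for r in rects(W,(abs(x-RX)<.06)&(abs(y-RY)<.13)&(p.max(2)<90)&(z>.11)&(z<.18),200): print("stack",np.round(r,4))
cv2.imwrite("pics/w8.png",p[:,:,::-1])
E
```

```text
found [ 0.42   0.194  0.231  0.046 -1.518  0.035]
grip t 66.61 tcp [0.4201 0.1941 0.006 ] F [-3.1 -1.2 10.4] w 0.552 gf 81.4
heft -2.04 t 67.74 tcp [0.4196 0.1939 0.0598] F [ 0.   0.1 -1.8] w 0.548 gf 82.4
over t 69.92 tcp [ 0.6306 -0.0641  0.2494] F [-0.2  0.6 -2.2] w 0.55 gf 82.4
in t 70.85 tcp [ 0.6314 -0.065   0.1569] F [-0.4  0.3 -1.4] w 0.546 gf 82.4
down t 71.97 tcp [ 0.6312 -0.065   0.0978] F [-0.5  0.1 -2.1] w 0.546 gf 82.4
up t 73.03 tcp [ 0.6304 -0.0649  0.2485] F [-0.6 -0.5 -0.8] w 0.719 gf 0.0
found [0.471 0.304 0.23  0.046 1.521 0.035]
grip t 77.57 tcp [0.4713 0.3044 0.0062] F [-2.  -1.4  8.5] w 0.548 gf 83.2
heft -2.15 t 78.7 tcp [0.4708 0.3041 0.0598] F [-0.3 -0.5 -2.4] w 0.55 gf 82.4
over t 81.1 tcp [ 0.6309 -0.0639  0.2498] F [ 0.9 -0.1 -2.3] w 0.545 gf 82.5
in t 81.73 tcp [ 0.6314 -0.0648  0.1927] F [ 0.7 -0.4 -2.2] w 0.55 gf 82.5
down t 82.86 tcp [ 0.6312 -0.065   0.1338] F [ 0.1 -0.1 -2.3] w 0.547 gf 82.5
up t 83.77 tcp [ 0.6308 -0.065   0.2499] F [-0.6  0.3 -0.8] w 0.718 gf 0.0
 t 84.49 tcp [ 0.5501 -0.0451  0.3979] F [-0.7 -1.1 -1.8] w 0.722 gf 0.0
stack [ 0.6346 -0.0565  0.2409  0.061   0.034   0.1615]
```

View pics/w8.png

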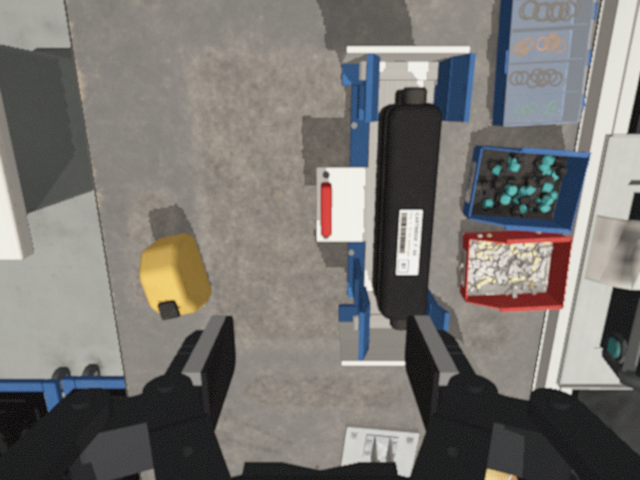

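The wrist view shows the light stack on the deck at px (408,210) with its top at z about 0.162, as expected. Final check with the arm moved aside.

```bash
python3 - <<'E'
from h import *
P=[.35,.25,.35]; m.move_ptp(P,rotp(P,RYAW)); m.dwell(.5)
p,W=cloud("top"); x,y,z=W[...,0],W[...,1],W[...,2]
for r in rects(W,(abs(x-RX)<.028)&(abs(y-RY)<.14)&(p.max(2)<80)&(z>.15)&(z<.175),60): print("top module",np.round(r,3))
for r in rects(W,(p[...,0]>120)&(p[...,1]<80)&(abs(z-.123)<.015)&(x<.6)&(x>.5),10): print("grip",np.round(r,3))
M=masks(p,W)
for n in("yellow","mat","module"):
    for r in rects(W,M[n],100): print(n,np.round(r,3))
a=p[165:265,110:440]; cv2.imwrite("pics/t3.png",cv2.resize(a,(800,242),interpolation=cv2.INTER_CUBIC)[:,:,::-1])
s,_=m.grab_frame("side"); cv2.imwrite("pics/s3.png",cv2.resize(s[170:400,220:440],(574,600),interpolation=cv2.INTER_CUBIC)[:,:,::-1]); st()
E
```

```text
top module [ 0.632 -0.064  0.224  0.046 -0.004  0.163]
grip [ 0.556 -0.064  0.046  0.007  0.01   0.123]
yellow [ 0.371 -0.165  0.091  0.049  0.209  0.085]
yellow [0.513 0.445 0.065 0.034 0.012 0.065]
mat [0.514 0.446 0.12  0.111 1.516 0.004]
module [0.507 0.602 0.086 0.035 1.57  0.032]
 t 86.49 tcp [0.35 0.25 0.35] F [ 0.  -0.2 -1. ] w 0.721 gf 0.0
```

View pics/t3.png

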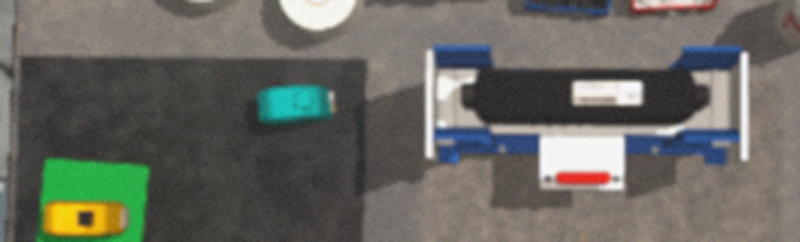

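View pics/s3.png

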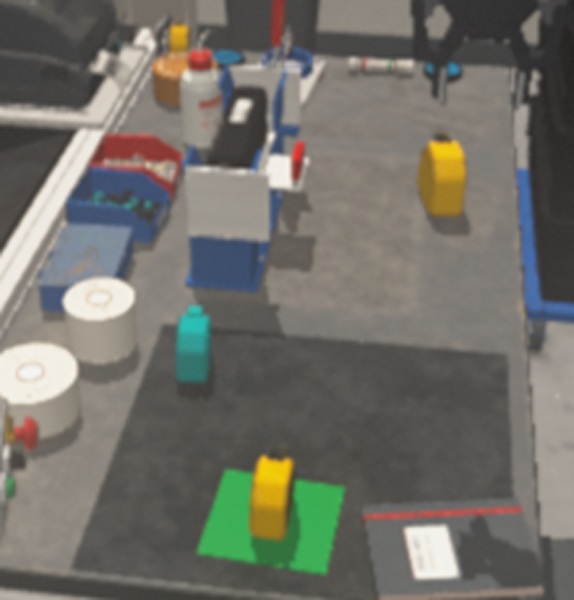

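Both views agree: the tape is on the mat (85,217 in the top crop), the deck is home with its grip at (583,178), and the top module is centred at (590,95). The bottle and label roll are undisturbed.

```bash
python3 -c "
from bench import manip as m
print(m.sign_off())"
```

```text
the job is handed in; nothing more can be done
None
```

I handed the job in at about 86 s of the 210 s limit: the tape measure is on the mat, both heavy modules are on the rack floor, the deck plate is home, both light modules are stacked on it, and the wash bottle and label roll were left alone; the sign-off returned no verdict.

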